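# Counterhold the hinge bolt of a moisture analyser

### The arm

A 6-joint arm with a two-finger parallel gripper is mounted at the origin on the work surface. World frame = base frame: x ahead of the robot, y to its left, z up, the work surface at z = 0. Lengths are in m, angles in rad, forces in N, time in s.
With the tool pointing down it reaches from about 0.375 to 0.975 m from the base axis. Payload 3.8 kg.
Tool frame: the origin (TCP) lies at the very end of the fingers, on their centre line; the grasp point (between the pads) lies 19 mm behind it; z points along the fingers, y is the line along which they close (so a half turn about z gives the same grasp; the last joint's range is limited). The gripper opens to 85 mm and grips with 20 to 120 N. Pads are 22 mm wide; open, the fingers measure 114 mm over their backs; the gripper's body (76 mm by 85 mm) begins 54 mm behind the grasp point. The pads swing forward as they close: fully open they stand 13 mm farther back than shut.
Start: joints at [1.229, 0.264, 1.604, -0, 1.274, -0.037], TCP at [0.203, 0.644, 0.231] pointing down, gripper open.
Joint ranges: [-2.63, 2.63], [-0.94, 2.18], [0.31, 2.57], [-1.31, 4.45], [0, 2.66], [-2.55, 2.55]. Speed limits (rad/s): [2.57, 2.57, 3.14, 3.14, 3.14, 3.14].

### API

Orientations are given as a rotation vector (axis times angle).
In Python, from workcell import read_state, read_camera, calibration, finish_job gives the robot as it stands.
- The arm moves only by the tool step_arm, never from a script. Its argument "commands" is a list of rows, each an object of numbers: "fingers": the gripper's target within -1 to 1 (shut at 1, half-way at 0, fully open at -1); "dx", "dy", "dz": the shift along the tool's x, y, z in m; "roll": the turn about the tool's z in degrees. In form: [{"fingers": .., "dx": .., "dy": .., "dz": .., "roll": ..}, ...]. A call has 1 to 8 rows; each row is the pose to reach, as a shift and turn from the pose commanded when the call began, along the tool's axes at that moment; what a row does not reach only later rows make up. A row lasts 1/8 s, in which the tool goes at most 62.5 mm and 10.7 degrees, less where a joint would pass 70% of its speed; a pose out of reach is approached as far as the arm can. A call with a gripper value outside its range is refused whole. The fingers move at their own pace and stop on an object; "squeeze" is the grip in N (left out, the last holds). Time passes only in rows, so rows that repeat a pose let the fingers close. It gives the time, the measured TCP pose, the force, the opening and the grip force at its end, in the units of the state.
- read_state(): the state, without advancing time (a new reading comes with each control period).
- read_camera(name): name is "scene" or "top"; returns (picture, depth): 480x640x3 uint8, blue, green, red; 480x640 float32, m along the optical axis (not along the pixel's ray), 0 where there is no reading.
- calibration(name): a dict with "intrinsics" (3x3 intrinsics, pixels), "world_to_cam" (4x4, takes a point from world to camera coordinates). Camera axes: x right, y up, looking along -z (the intrinsics and any distortion apply to the point x, -y, -z); pixel columns grow to the right and rows downward; lengths in m; the calibration is good to about 2 mm. A picture is of the moment at which its call begins. calibration takes no time and is no camera call.
- finish_job(): hands the job in; it is judged then, once.
The state is a dict: "time": time; "q": joint angles; "joint_vel": joint speeds; "joint_torque": joint torques, N m; "tool_pos": TCP position; "tcp_rot": TCP orientation; "wrist_force": force on the tool from outside, world axes, zero at the start; "torque": the same for the moment, N m; "width": opening from 0.0 (shut) to 1.0 (fully open); "grip_force": force on a finger pad.
Only numpy, scipy, OpenCV 4.12 (cv2) and the standard library are available. Lean on these libraries where they do the work, as an engineer would, in place of code of your own. Each camera call takes 0.05 s, during which the arm holds its last target. There are 200 camera calls.

### The job

Start the nut driver by pressing the keys on the pod one at a time: blue, then yellow, then green. The driver then slowly winds the hinge bolt round: reach down into the narrow gap behind the steel bracket, grip the bolt's six-sided brass head between the fingers and hold it so that it stops turning. Finish while still gripping it, without disturbing the sample pan, the screwdriver or the jar.

Things in the scene. Friction and masses are not known exactly. Their poses are not given: they have to be found in the camera images.
- analyser: White moisture analyser base, fixed, hood off, 260 x 200 x 60 mm (its x -160 to +100 mm, y +-100). Origin on the table, z up, x from its display front (robot side) to its rear. On its 60 mm high deck, front to rear: pan, orange nut driver 42 mm across (x -42 to +20, top at z = 136 mm), steel bracket, narrow gap with the bolt head, white rear wall.
- bracket_top (a point): Middle of the top edge of the upright steel bracket's far face (analyser x = 30, y = 0, z = 145 mm); axes as the analyser's. The bracket is 6 mm thick and 100 mm wide along y. Behind it lies the gap: 46 mm wide along x, open above and at both ends, floor at z = 60 mm.
- wall_top (a point): Middle of the top of the rear wall's near face (analyser x = 76, y = 0, z = 123 mm); axes as the analyser's. The wall is 8 mm thick, 120 mm wide along y, and closes the gap at the rear; its amber trim rises to z = 127 mm.
- bolt_head (a point): Centre of the brass hex bolt head in the gap: analyser x = 50, y = 0, z = 115 mm, so 30 mm below the bracket's top. 22 mm over the flats, 25 over corners, 20 long along its axis, the analyser's x; a 20 mm dia collar fills the 10 mm to the bracket. The point turns with it. At the start two flats face the analyser's +-y: fingers come from above and close along y.
- bolt (a joint): Turn of the bolt about the analyser's x in rad, 0 at the start. With the driver running it grows about 0.015 rad/s, with a weak 0.03 N m. A firm grip of 30 to 100 N with the pads beside it along the analyser's y stops it where it stands, also when the flats have turned away from the pads by up to 0.4 rad; the head need not be turned back.
- run_pin (a joint): Small green pin on top of the nut driver, at x = -25 mm of the analyser: 0 down (driver stopped), about 0.010 m up (driver running).
- pod: Grey key pod, fixed to the table, 90 x 170 x 40 mm, origin in the middle of its underside, z up; the three keys sit on its top in a row along its y axis (at y = -50, 0 and +50 mm).
- key_blue_top (a point): Middle of the top of the blue key: a round blue cap 24 mm across, 6 mm proud of its white 40 mm housing ring, pressed straight down (z up), 59 mm above the table. The keys stand 50 mm apart along the pod's y, in an order that differs from start to start.
- key_yellow_top (a point): Middle of the top of the yellow key: a round yellow cap 24 mm across, 6 mm proud of its white 40 mm housing ring, pressed straight down (z up), 59 mm above the table. The keys stand 50 mm apart along the pod's y, in an order that differs from start to start.
- key_green_top (a point): Middle of the top of the green key: a round green cap 24 mm across, 6 mm proud of its white 40 mm housing ring, pressed straight down (z up), 59 mm above the table. The keys stand 50 mm apart along the pod's y, in an order that differs from start to start.
- key_blue (a joint): Travel of the blue key in m: 0 up, 0.006 fully down; a spring lifts it again. It takes about 1.5 N to start it moving and 5 N to hold it fully down; it works from about 3.5 mm on. First key.
- key_yellow (a joint): Travel of the yellow key in m: 0 up, 0.006 fully down; a spring lifts it again. It takes about 1.5 N to start it moving and 5 N to hold it fully down; it works from about 3.5 mm on. Second key.
- key_green (a joint): Travel of the green key in m: 0 up, 0.006 fully down; a spring lifts it again. It takes about 1.5 N to start it moving and 5 N to hold it fully down; it works from about 3.5 mm on. Third key: when pressed, it starts the nut driver, which then keeps running.
- pan: Bystander: flat aluminium sample pan, 90 mm across, 7 mm high, lying on the analyser's deck in front of the nut driver; origin in the middle of its underside.
- screwdriver: Bystander: screwdriver with blue handle, 200 mm long, lying on the table left of the analyser along its own x; origin on the table under its middle.
- jar: Bystander: small jar with black lid, 56 mm across, 70 mm high, standing on the table; origin in the middle of its underside.

How it is judged:
On the way, in this order (a step that is already met when the one before it is completed fails the run):
1. the blue key is pressed down (value of joint key_blue above 0.0035 m), for 0.05 s.
2. the yellow key is pressed down (value of joint key_yellow above 0.0035 m), for 0.05 s.
3. the green key is pressed down (value of joint key_green above 0.0035 m), for 0.05 s.
4. with the driver running, the fingers grip the bolt head (value of joint run_pin above 0.007 m and contact force between the fingers and bolt above 8 N and distance between the grasp point and bolt_head below 0.02 m), for 0.3 s.
At the end, for the whole second after the job is handed in: Driver running (green pin up), keys up, grasp point within 20 mm of the bolt head's centre, fingers pressing it with over 8 N, bolt turning slower than 0.005 rad/s and turned under 0.8 rad forward, 0.5 rad back in all; pan, screwdriver and jar within 30 mm of their starts (all of step 4 and velocity of joint bolt between -0.005 and 0.005 rad/s and value of joint bolt between -0.5 and 0.8 rad and value of joint each of key_blue, key_yellow, key_green below 0.002 m and distance of each of pan, screwdriver, jar from where it was at the start of the episode below 0.03 m); the arm keeps its last pose, push and grip.
It fails at once if two keys are pressed at once (value of joint each of key_blue, key_yellow above 0.002 m or value of joint each of key_blue, key_green above 0.002 m or value of joint each of key_yellow, key_green above 0.002 m).
It fails at once if pan, screwdriver or jar is pushed away or knocked over (distance of any of pan, screwdriver, jar from where it was at the start of the episode above 0.03 m or angle between jar's own z axis and vertical above 0.5 rad).
It also fails if it takes over 51 s, if anything falls off the work surface, if the arm or the gripper's body presses on something with over 40 N, if the wrist force passes 120 N, or if a joint passes its speed limit or range.

## Working session

There is one attempt and no reset: what is moved stays moved. The work goes in short steps, Python scripts to look and compute and a tool call to move; the robot and the scene stay as the last step left them, time stands still between calls to the robot, and variables do not carry over. Pictures are saved under pics/ and viewed, at most 10 in all, crops included, and the job is handed in when it is done.

Besides the shell and the picture viewer there is one more tool, called after "Request:" as name(argument=value, ...) on one line, values as JSON. step_arm: Moves the arm, as the interface text tells. Its arguments: {"type":"object","properties":{"commands":{"type":"array","items":{"type":"object","properties":{"fingers":{"type":"number"},"dx":{"type":"number"},"dy":{"type":"number"},"dz":{"type":"number"},"roll":{"type":"number"}}}},"squeeze":{"type":"number"}},"required":["commands"]}

```bash
mkdir -p pics; cat > h.py <<'E'
import numpy as np,cv2
from workcell import *
def snap(n,f):
    im,d=read_camera(n); cv2.imwrite(f'pics/{f}.png',im); np.save(f'pics/{f}.npy',d); return im,d
def px2w(n,d,u,v,z=None):
    c=calibration(n);K=np.array(c['intrinsics']);T=np.linalg.inv(np.array(c['world_to_cam']))
    r=np.array([(u-K[0,2])/K[0,0],-(v-K[1,2])/K[1,1],-1])
    if z is None:
        w=d[int(v)-1:int(v)+2,int(u)-1:int(u)+2]; s=np.median(w[w>0])
    else: s=(z-T[2,3])/(T[:3,:3]@r)[2]
    return T[:3,:3]@(r*s)+T[:3,3]
E
python3 - <<'E'
from h import *
print(read_state())
for n in('top','scene'):
    snap(n,n+'0'); c=calibration(n); print(c)
E
```

```text
{'time': 0.0, 'q': array([ 1.22908118e+00,  2.64792214e-01,  1.60539839e+00,  1.46012247e-05,
        1.27371307e+00, -3.69064710e-02]), 'joint_vel': array([ 0.00011311,  0.00332806,  0.00125041, -0.0015524 , -0.00044745,
       -0.00034961]), 'joint_torque': array([ 1.68012695e-03, -5.15096748e+01, -3.67320836e+01,  3.03599109e-04,
        1.30232685e-02,  2.83037815e-05]), 'tool_pos': array([0.20232494, 0.64317916, 0.22992255]), 'tcp_rot': array([-0.47687926, -3.10473179,  0.00356065]), 'wrist_force': array([-0.64753228, -0.60915601, -0.84657131]), 'torque': array([-0.00125981, -0.00895761, -0.0262721 ]), 'grip_force': 0.0, 'width': 1.0009708934470223}
{'intrinsics': array([[449.4330103 ,   0.        , 324.94829442],
       [  0.        , 449.4330103 , 241.13896446],
       [  0.        ,   0.        ,   1.        ]]), 'world_to_cam': array([[ 0.01782752, -0.99975858,  0.01284399,  0.01381361],
       [ 0.98357735,  0.01984366,  0.17939292, -0.58623753],
       [-0.17960448,  0.00943493,  0.98369366, -0.85811958],
       [ 0.        ,  0.        ,  0.        ,  1.        ]])}
{'intrinsics': array([[507.833984  ,   0.        , 316.03643265],
       [  0.        , 507.833984  , 230.20409646],
       [  0.        ,   0.        ,   1.        ]]), 'world_to_cam': array([[ 0.61121773,  0.7912288 ,  0.01923192, -0.40119823],
       [-0.52236727,  0.38503104,  0.76084396,  0.20208235],
       [ 0.59459677, -0.47508745,  0.64864983, -1.66806492],
       [ 0.        ,  0.        ,  0.        ,  1.        ]])}
```

View pics/top0.png

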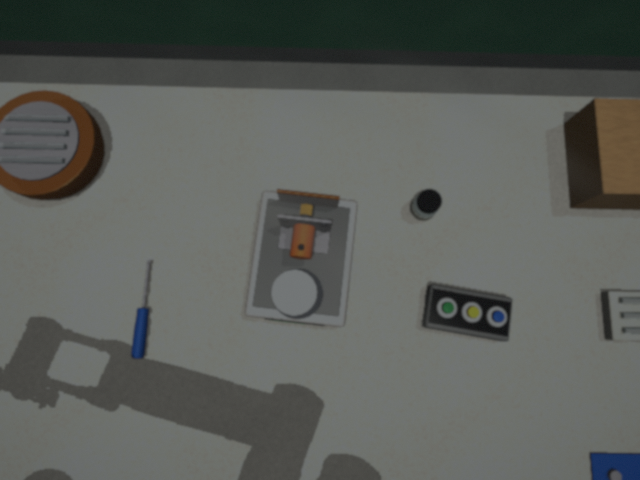

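View pics/scene0.png

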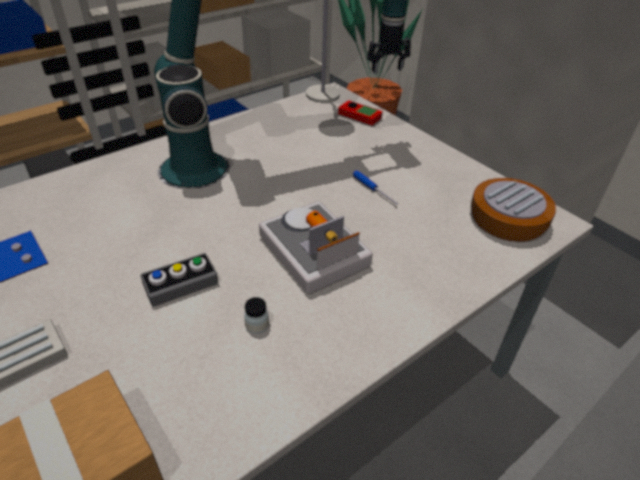

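The top view shows the keys (green ≈447,307, yellow ≈473,312, blue ≈497,316) and the analyser with the bolt head at ≈(307,210). In the scene view the head is at ≈(331,236).

```bash
python3 - <<'E'
from h import *
a=cv2.imread('pics/top0.png')
c=np.vstack([cv2.resize(a[180:255,240:365],None,fx=6,fy=6,interpolation=cv2.INTER_CUBIC)])
c2=cv2.convertScaleAbs(c,alpha=1.7)
cv2.imwrite('pics/c1.png',c2)
d=np.load('pics/top0.npy')
hsv=cv2.cvtColor(a,cv2.COLOR_BGR2HSV)
for n,(u,v),h in(('g',(447,307),(45,90)),('y',(473,312),(18,38)),('b',(497,316),(95,130))):
    m=cv2.inRange(hsv,(h[0],90,60),(h[1],255,255)); q=np.zeros_like(m); q[v-14:v+15,u-14:u+15]=255
    ys,xs=np.nonzero(m&q); print(n,xs.mean(),ys.mean(),len(xs),px2w('top',d,xs.mean(),ys.mean(),.059),px2w('top',d,xs.mean(),ys.mean()))
E
```

```text
g 447.5609756097561 307.2317073170732 82 [ 0.45745918 -0.21857905  0.059     ] [ 0.45739609 -0.2181274   0.06059458]
y 472.7113402061856 311.7628865979381 97 [ 0.44954269 -0.26790356  0.059     ] [ 0.44949305 -0.26735549  0.06061836]
b 497.98 316.05 100 [ 0.44212075 -0.31737924  0.059     ] [ 0.44207995 -0.31665907  0.06082672]
```

View pics/c1.png

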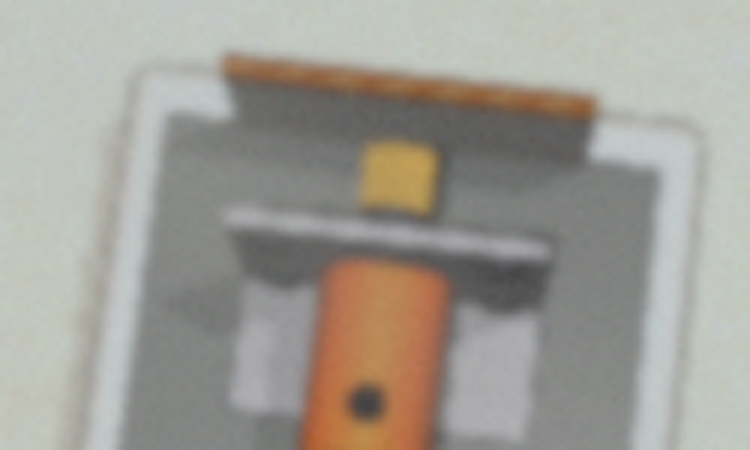

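The crop shows the trim from (223,64) to (596,104), the bracket top from (225,217) to (550,250), and the brass head top with corners (366,142), (438,148), (361,207) and (434,213).

```bash
python3 - <<'E'
from h import *
P=lambda u,v,z:px2w('top',None,240+(u-2.5)/6,180+(v-2.5)/6,z)
tl,tr=P(223,65,.127),P(596,104,.127); bl,br=P(226,217,.145),P(550,250,.145)
h=np.mean([P(*p,.126) for p in((366,142),(438,148),(361,207),(434,213))],0)
for a,b in((tl,tr),(bl,br)):
    v=a-b; print('mid',(a+b)/2,'len',np.linalg.norm(v),'yaw',np.degrees(np.arctan2(-v[0],v[1])))
print('head',h)
yaw=np.arctan2(-(tl-tr)[0]-(bl-br)[0],(tl-tr)[1]+(bl-br)[1]);x=np.array([np.cos(yaw),np.sin(yaw)])
print(np.degrees(yaw)); 
print('head est from bracket',((bl+br)/2)[:2]+.023*x,'trim',((tl+tr)/2)[:2]-.030*x,h[:2])
y=np.array([-x[1],x[0]])
# key row yaw
v=np.array([.45746-.44212,-.21858+.31738]);print('pod yaw',np.degrees(np.arctan2(-v[0],v[1])))
from scipy.spatial.transform import Rotation as R
s=read_state();M=R.from_rotvec(s['tcp_rot']).as_matrix();print(M.round(3))
for n,t in(('blue',(.4421,-.3174,.09)),('yel',(.4495,-.2679,.09)),('gr',(.4575,-.2186,.09)),('head',(*h[:2],.2))):
    print(n,M.T@(np.array(t)-s['tool_pos']), 'base angle',np.degrees(np.arctan2(t[1],t[0])))
E
```

```text
mid [0.66312757 0.05974093 0.127     ] len 0.11849273663290556 yaw -4.9477887080816245
mid [0.61050533 0.06456478 0.145     ] len 0.09960987522828181 yaw -4.7706424119142
head [0.63309845 0.06206186 0.126     ]
-4.866884041303546
head est from bracket [0.6334224  0.06261343] trim [0.63323573 0.06228616] [0.63309845 0.06206186]
pod yaw -8.825456489627978
[[-0.954  0.3   -0.001]
 [ 0.3    0.954 -0.002]
 [ 0.    -0.002 -1.   ]]
blue [-0.51702061 -0.84411637  0.14175682] base angle -35.675969662711374
yel [-0.50922288 -0.79467757  0.14165559] base angle -30.79475400188159
gr [-0.50205751 -0.74524947  0.14155432] base angle -25.53913372843389
head [-0.58531571 -0.42505133  0.0308876 ] base angle 5.598746343409214
```

Request:
step_arm(commands=[{"dx": -0.06, "dy": -0.05, "roll": -4, "fingers": 1}, {"dx": -0.11, "dy": -0.08, "roll": -8, "fingers": 1}, {"dx": -0.16, "dy": -0.12, "roll": -12.6, "fingers": 1}, {"dx": -0.21, "dy": -0.16, "roll": -12.6, "fingers": 1}, {"dx": -0.25, "dy": -0.19, "roll": -12.6, "fingers": 1}, {"dx": -0.3, "dy": -0.22, "roll": -12.6, "fingers": 1}, {"dx": -0.34, "dy": -0.25, "roll": -12.6, "fingers": 1}, {"dx": -0.34, "dy": -0.25, "roll": -12.6, "fingers": 1}], squeeze=60)

```text
invalid input
```

```bash
cat > go.py <<'E'
import sys
from h import *
from scipy.spatial.transform import Rotation as R
s=read_state();M=R.from_rotvec(s['tcp_rot']).as_matrix()
print('t',s['time'],'pos',s['tool_pos'].round(4),'yaw',np.degrees(np.arctan2(-M[0,1],M[1,1])).round(2),'q',s['q'].round(2),'F',s['wrist_force'].round(1),'w',round(s['width'],3),'g',s['grip_force'])
for n,t in(('blue',(.4421,-.3174,.1)),('yel',(.4495,-.2679,.1)),('gr',(.4575,-.2186,.1)),('head',(.6333,.0623,.2))):
    print(n,(M.T@(np.array(t)-s['tool_pos'])).round(4))
E
python3 go.py
```

```text
t 0.1 pos [0.2024 0.6432 0.2301] yaw -17.47 q [ 1.23  0.26  1.61  0.    1.27 -0.04] F [ 0.2  0.6 -0.4] w 0.999 g 0.0
blue [-0.517  -0.8441  0.1318]
yel [-0.5092 -0.7947  0.1317]
gr [-0.5021 -0.7453  0.1316]
head [-0.5854 -0.4248  0.0309]
```

Request:
step_arm(commands=[{"dx": -0.05, "dy": -0.03, "dz": 0, "roll": -4, "fingers": 1}, {"dx": -0.1, "dy": -0.07, "dz": 0, "roll": -8, "fingers": 1}, {"dx": -0.15, "dy": -0.1, "dz": 0, "roll": -12.6, "fingers": 1}, {"dx": -0.2, "dy": -0.14, "dz": 0, "roll": -12.6, "fingers": 1}, {"dx": -0.25, "dy": -0.17, "dz": 0, "roll": -12.6, "fingers": 1}, {"dx": -0.3, "dy": -0.21, "dz": 0, "roll": -12.6, "fingers": 1}, {"dx": -0.34, "dy": -0.24, "dz": 0, "roll": -12.6, "fingers": 1}, {"dx": -0.34, "dy": -0.24, "dz": 0, "roll": -12.6, "fingers": 1}], squeeze=60)

```text
time: 1.1
tool_pos: [0.4564, 0.3099, 0.2308]
tcp_rot: [-0.141, -3.138, 0.002]
wrist_force: [-0.3, 0.4, 0.4]
width: -0.002
grip_force: 0.0
```

```bash
python3 go.py
```

```text
t 1.1 pos [0.4564 0.3099 0.2308] yaw -5.16 q [ 0.55  0.03  1.87 -0.    1.24 -0.93] F [-0.3  0.4  0.4] w -0.002 g 0.0
blue [-0.0422 -0.6259  0.1315]
yel [-0.0451 -0.576   0.1315]
gr [-0.0486 -0.5261  0.1314]
head [-0.1985 -0.2307  0.0311]
```

Request:
step_arm(commands=[{"dx": -0.01, "dy": -0.05, "dz": 0, "roll": 0, "fingers": 1}, {"dx": -0.02, "dy": -0.11, "dz": 0, "roll": 0, "fingers": 1}, {"dx": -0.03, "dy": -0.17, "dz": 0, "roll": 0, "fingers": 1}, {"dx": -0.03, "dy": -0.23, "dz": 0, "roll": 0, "fingers": 1}, {"dx": -0.03, "dy": -0.29, "dz": 0, "roll": 0, "fingers": 1}, {"dx": -0.03, "dy": -0.35, "dz": 0, "roll": 0, "fingers": 1}, {"dx": -0.03, "dy": -0.4, "dz": 0, "roll": 0, "fingers": 1}, {"dx": -0.03, "dy": -0.4, "dz": 0, "roll": 0, "fingers": 1}])

```text
time: 2.1
tool_pos: [0.4505, -0.09, 0.2311]
tcp_rot: [-0.14, -3.138, 0.0]
wrist_force: [0.6, 0.3, 0.1]
width: -0.002
grip_force: 0.0
```

```bash
python3 go.py
```

```text
t 2.1 pos [ 0.4505 -0.09    0.2311] yaw -5.11 q [-0.25 -0.15  2.04 -0.    1.25 -1.73] F [0.6 0.3 0.1] w -0.002 g 0.0
blue [-0.0119 -0.2273  0.1311]
yel [-0.0149 -0.1773  0.1311]
gr [-0.0185 -0.1275  0.1311]
head [-0.1685  0.1679  0.031 ]
```

Request:
step_arm(commands=[{"dx": -0.01, "dy": -0.05, "dz": 0.02, "roll": 0, "fingers": 1}, {"dx": -0.012, "dy": -0.1, "dz": 0.04, "roll": 0, "fingers": 1}, {"dx": -0.012, "dy": -0.15, "dz": 0.06, "roll": 0, "fingers": 1}, {"dx": -0.012, "dy": -0.2, "dz": 0.08, "roll": 0, "fingers": 1}, {"dx": -0.012, "dy": -0.227, "dz": 0.11, "roll": 0, "fingers": 1}, {"dx": -0.012, "dy": -0.227, "dz": 0.14, "roll": 0, "fingers": 1}, {"dx": -0.012, "dy": -0.227, "dz": 0.155, "roll": 0, "fingers": 1}, {"dx": -0.012, "dy": -0.227, "dz": 0.155, "roll": 0, "fingers": 1}])

```text
time: 3.1
tool_pos: [0.4433, -0.3133, 0.0749]
tcp_rot: [-0.131, -3.136, -0.004]
wrist_force: [0.2, -0.6, -0.3]
width: -0.002
grip_force: 0.0
```

```bash
python3 go.py; python3 - <<'E'
from h import *
im,d=snap('top','t1'); cv2.imwrite('pics/t1c.png',cv2.convertScaleAbs(cv2.resize(im[270:360,400:540],None,fx=5,fy=5),alpha=1.6))
E
```

```text
t 3.1 pos [ 0.4433 -0.3133  0.0749] yaw -4.77 q [-0.66  0.17  2.03  0.    0.95 -2.15] F [ 0.2 -0.6 -0.3] w -0.002 g 0.0
blue [ 0.0009 -0.0041 -0.0251]
yel [-0.0024  0.0458 -0.025 ]
gr [-0.0062  0.0956 -0.0249]
head [-0.1578  0.3904 -0.1247]
```

View pics/t1c.png

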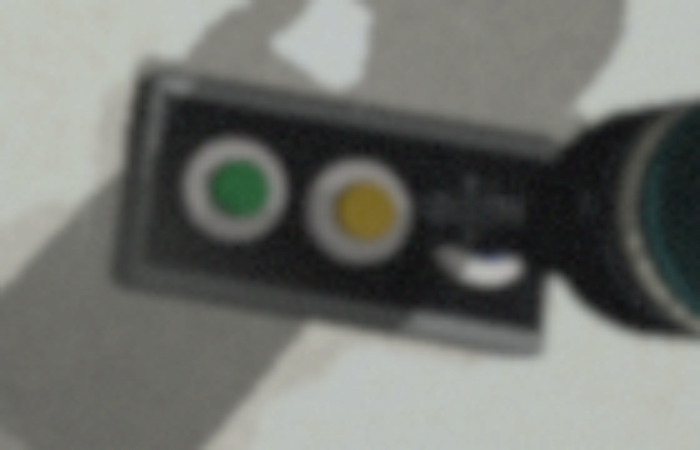

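The closed fingers stand over the blue key (≈480,220 in the crop), a few mm above the cap. Next I press it.

Request:
step_arm(commands=[{"dx": 0, "dy": -0.003, "dz": 0, "roll": 0, "fingers": 1}, {"dx": 0, "dy": -0.003, "dz": 0.01, "roll": 0, "fingers": 1}, {"dx": 0, "dy": -0.003, "dz": 0.016, "roll": 0, "fingers": 1}, {"dx": 0, "dy": -0.003, "dz": 0.02, "roll": 0, "fingers": 1}, {"dx": 0, "dy": -0.003, "dz": 0.0215, "roll": 0, "fingers": 1}, {"dx": 0, "dy": -0.003, "dz": 0.0215, "roll": 0, "fingers": 1}])

```text
time: 3.9
tool_pos: [0.4437, -0.3187, 0.0567]
tcp_rot: [0.134, 3.138, -0.0]
wrist_force: [-2.0, 4.2, 14.3]
width: -0.001
grip_force: 6.8
```

```bash
python3 go.py
```

```text
t 3.9 pos [ 0.4437 -0.3187  0.0567] yaw -4.88 q [-0.67  0.2   2.04  0.    0.91 -2.15] F [-2.   4.2 14.3] w -0.001 g 6.849711656395812
blue [ 0.0017  0.0011 -0.0433]
yel [-0.0015  0.0511 -0.0433]
gr [-0.0053  0.1009 -0.0433]
head [-0.1566  0.3957 -0.1433]
```

Request:
step_arm(commands=[{"dx": 0, "dy": 0.001, "dz": 0.0015, "roll": 0, "fingers": 1}, {"dx": 0, "dy": 0.001, "dz": 0.0015, "roll": 0, "fingers": 1}])

```text
time: 4.15
tool_pos: [0.4438, -0.3186, 0.0566]
tcp_rot: [0.133, 3.138, -0.003]
wrist_force: [-7.0, 2.2, 20.6]
width: -0.001
grip_force: 10.5
```

```bash
python3 go.py;python3 - <<'E'
from h import *
im,d=snap('scene','s1'); cv2.imwrite('pics/s1c.png',cv2.convertScaleAbs(cv2.resize(im[215:315,110:240],None,fx=6,fy=6,interpolation=cv2.INTER_CUBIC),alpha=1.3))
E
```

```text
t 4.15 pos [ 0.4438 -0.3186  0.0566] yaw -4.84 q [-0.67  0.2   2.04 -0.    0.91 -2.15] F [-7.   2.2 20.6] w -0.001 g 10.483640781094437
blue [ 0.0018  0.001  -0.0434]
yel [-0.0014  0.0509 -0.0435]
gr [-0.0052  0.1007 -0.0436]
head [-0.1567  0.3953 -0.1441]
```

View pics/s1c.png

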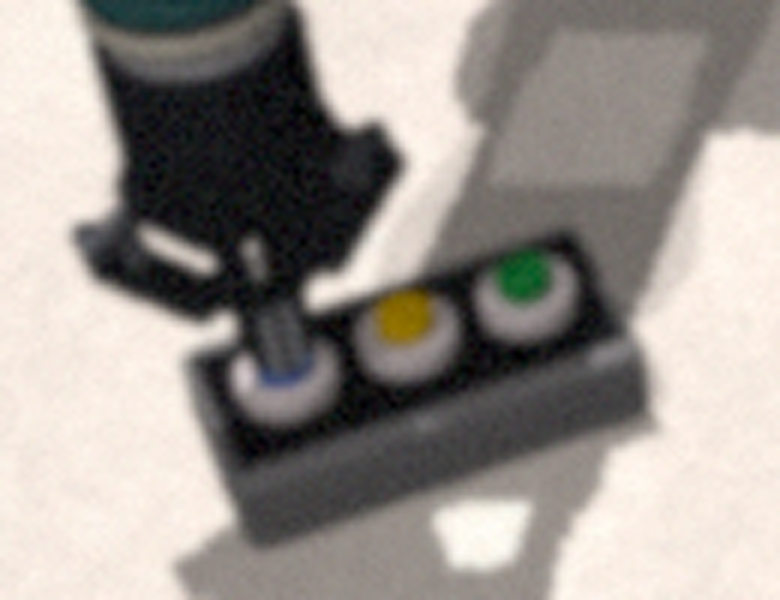

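The fingers hold the blue cap down, flush with its ring (≈285,375). On to yellow.

Request:
step_arm(commands=[{"dx": 0, "dy": 0, "dz": -0.015, "roll": 0, "fingers": 1}, {"dx": 0, "dy": 0, "dz": -0.03, "roll": 0, "fingers": 1}, {"dx": -0.001, "dy": 0.025, "dz": -0.03, "roll": 0, "fingers": 1}, {"dx": -0.001, "dy": 0.051, "dz": -0.03, "roll": 0, "fingers": 1}, {"dx": -0.001, "dy": 0.051, "dz": -0.03, "roll": 0, "fingers": 1}, {"dx": -0.001, "dy": 0.051, "dz": -0.03, "roll": 0, "fingers": 1}])

```text
time: 4.95
tool_pos: [0.4488, -0.267, 0.0834]
tcp_rot: [0.132, 3.139, -0.001]
wrist_force: [0.3, -0.2, 0.3]
width: -0.002
grip_force: 0.0
```

```bash
python3 go.py
```

```text
t 4.95 pos [ 0.4488 -0.267   0.0834] yaw -4.83 q [-0.58  0.12  2.07 -0.    0.95 -2.07] F [ 0.3 -0.2  0.3] w -0.002 g 0.0
blue [ 0.0024 -0.0508 -0.0166]
yel [-0.0008 -0.0008 -0.0166]
gr [-0.0046  0.049  -0.0167]
head [-0.1561  0.3436 -0.1168]
```

Request:
step_arm(commands=[{"dx": -0.001, "dy": -0.001, "dz": 0.015, "roll": 0, "fingers": 1}, {"dx": -0.001, "dy": -0.001, "dz": 0.022, "roll": 0, "fingers": 1}, {"dx": -0.001, "dy": -0.001, "dz": 0.027, "roll": 0, "fingers": 1}, {"dx": -0.001, "dy": -0.001, "dz": 0.03, "roll": 0, "fingers": 1}, {"dx": -0.001, "dy": -0.001, "dz": 0.03, "roll": 0, "fingers": 1}, {"dx": -0.001, "dy": -0.001, "dz": 0.03, "roll": 0, "fingers": 1}])

```text
time: 5.7
tool_pos: [0.4493, -0.2682, 0.0565]
tcp_rot: [-0.133, -3.137, -0.0]
wrist_force: [-10.1, 4.4, 26.2]
width: -0.002
grip_force: 13.1
```

```bash
python3 go.py
```

```text
t 5.7 pos [ 0.4493 -0.2682  0.0565] yaw -4.86 q [-0.59  0.16  2.08 -0.    0.9  -2.07] F [-10.1   4.4  26.2] w -0.002 g 13.147796873236075
blue [ 0.0031 -0.0496 -0.0435]
yel [-0.0001  0.0003 -0.0435]
gr [-0.0039  0.0501 -0.0435]
head [-0.1551  0.3449 -0.1438]
```

Request:
step_arm(commands=[{"dx": 0, "dy": 0, "dz": -0.015, "roll": 0, "fingers": 1}, {"dx": 0, "dy": 0, "dz": -0.03, "roll": 0, "fingers": 1}, {"dx": -0.003, "dy": 0.025, "dz": -0.03, "roll": 0, "fingers": 1}, {"dx": -0.004, "dy": 0.05, "dz": -0.03, "roll": 0, "fingers": 1}, {"dx": -0.004, "dy": 0.05, "dz": -0.03, "roll": 0, "fingers": 1}, {"dx": -0.004, "dy": 0.05, "dz": -0.03, "roll": 0, "fingers": 1}])

```text
time: 6.45
tool_pos: [0.4579, -0.2186, 0.0833]
tcp_rot: [0.132, 3.139, -0.001]
wrist_force: [-0.0, -0.4, 0.4]
width: -0.002
grip_force: 0.0
```

Request:
step_arm(commands=[{"dx": 0, "dy": 0, "dz": 0.015, "roll": 0, "fingers": 1}, {"dx": 0, "dy": 0, "dz": 0.022, "roll": 0, "fingers": 1}, {"dx": 0, "dy": 0, "dz": 0.027, "roll": 0, "fingers": 1}, {"dx": 0, "dy": 0, "dz": 0.0295, "roll": 0, "fingers": 1}, {"dx": 0, "dy": 0, "dz": 0.0295, "roll": 0, "fingers": 1}, {"dx": 0, "dy": 0, "dz": 0.0295, "roll": 0, "fingers": 1}])

```text
time: 7.2
tool_pos: [0.4574, -0.2187, 0.0565]
tcp_rot: [-0.133, -3.137, -0.0]
wrist_force: [-10.1, 5.0, 24.2]
width: 0.001
grip_force: 12.3
```

```bash
python3 go.py
```

```text
t 7.2 pos [ 0.4574 -0.2187  0.0565] yaw -4.86 q [-0.49  0.13  2.12 -0.    0.9  -1.98] F [-10.1   5.   24.2] w 0.001 g 12.330141824204475
blue [ 0.0069 -0.0997 -0.0435]
yel [ 0.0038 -0.0497 -0.0435]
gr [-0.      0.0001 -0.0435]
head [-0.1512  0.2949 -0.1438]
```

Request:
step_arm(commands=[{"dx": 0, "dy": 0, "dz": -0.05, "roll": 0, "fingers": 1}, {"dx": 0, "dy": 0, "dz": -0.1, "roll": 0, "fingers": 0.5}, {"dx": -0.01, "dy": 0.03, "dz": -0.14, "roll": 0, "fingers": -0.3}, {"dx": -0.03, "dy": 0.08, "dz": -0.15, "roll": 0, "fingers": -0.3}, {"dx": -0.06, "dy": 0.13, "dz": -0.15, "roll": 0, "fingers": -0.3}, {"dx": -0.09, "dy": 0.18, "dz": -0.15, "roll": 0, "fingers": -0.3}, {"dx": -0.12, "dy": 0.23, "dz": -0.15, "roll": 0, "fingers": -0.3}, {"dx": -0.12, "dy": 0.23, "dz": -0.15, "roll": 0, "fingers": -0.3}])

```text
time: 8.2
tool_pos: [0.5985, 0.0039, 0.2028]
tcp_rot: [-0.127, -3.139, -0.001]
wrist_force: [-0.4, 0.1, -0.6]
width: 0.652
grip_force: 0.0
```

```bash
python3 go.py;python3 - <<'E'
from h import *
im,d=snap('scene','s2'); cv2.imwrite('pics/s2c.png',cv2.convertScaleAbs(cv2.resize(im[190:300,240:390],None,fx=5,fy=5,interpolation=cv2.INTER_CUBIC),alpha=1.2))
E
```

```text
t 8.2 pos [0.5985 0.0039 0.2028] yaw -4.62 q [-0.04  0.14  1.8   0.    1.2  -1.53] F [-0.4  0.1 -0.6] w 0.652 g 0.0
blue [ 0.13   -0.333   0.1026]
yel [ 0.1266 -0.283   0.1026]
gr [ 0.1226 -0.2332  0.1027]
head [-0.03    0.061   0.0029]
```

View pics/s2c.png

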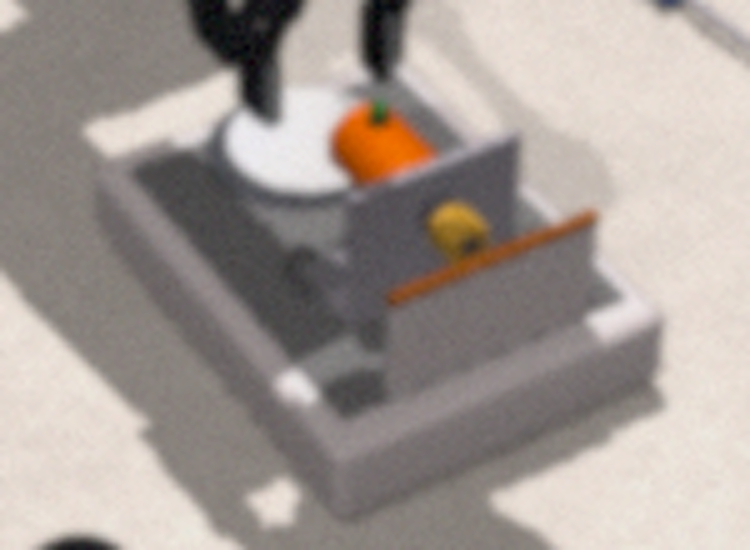

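The green pin is up at (380,112), so the driver is running. The brass head is at (458,230) in the gap.

Request:
step_arm(commands=[{"dx": -0.016, "dy": 0.03, "dz": 0, "roll": 0, "fingers": -0.3}, {"dx": -0.031, "dy": 0.061, "dz": 0, "roll": 0, "fingers": -0.3}, {"dx": -0.031, "dy": 0.061, "dz": 0, "roll": 0, "fingers": -0.3}, {"dx": -0.031, "dy": 0.061, "dz": 0, "roll": 0, "fingers": -0.3}])

```text
time: 8.75
tool_pos: [0.632, 0.0575, 0.2032]
tcp_rot: [-0.135, -3.137, 0.001]
wrist_force: [0.4, 0.5, 0.6]
width: 0.648
grip_force: 0.0
```

```bash
python3 go.py
```

```text
t 8.75 pos [0.632  0.0575 0.2032] yaw -4.91 q [ 0.05  0.21  1.72 -0.    1.21 -1.43] F [0.4 0.5 0.6] w 0.648 g 0.0
blue [ 0.157  -0.3897  0.1038]
yel [ 0.1538 -0.3397  0.1037]
gr [ 0.1501 -0.2899  0.1037]
head [-0.0008  0.0049  0.0032]
```

Request:
step_arm(commands=[{"dx": -0.002, "dy": 0.003, "dz": 0, "roll": 0, "fingers": -0.3}, {"dx": -0.002, "dy": 0.003, "dz": 0.02, "roll": 0, "fingers": -0.3}, {"dx": -0.002, "dy": 0.003, "dz": 0.04, "roll": 0, "fingers": -0.3}, {"dx": -0.002, "dy": 0.003, "dz": 0.04, "roll": 0, "fingers": -0.3}])

```text
time: 9.25
tool_pos: [0.6325, 0.0614, 0.1597]
tcp_rot: [-0.133, -3.132, 0.001]
wrist_force: [-0.2, 0.5, 0.3]
width: 0.65
grip_force: 0.0
```

```bash
python3 go.py;python3 - <<'E'
from h import *
im,d=snap('scene','s3'); cv2.imwrite('pics/s3c.png',cv2.convertScaleAbs(cv2.resize(im[190:300,240:390],None,fx=5,fy=5,interpolation=cv2.INTER_CUBIC),alpha=1.2))
E
```

```text
t 9.25 pos [0.6325 0.0614 0.1597] yaw -4.88 q [ 0.06  0.25  1.76 -0.    1.14 -1.43] F [-0.2  0.5  0.3] w 0.65 g 0.0
blue [ 0.1571 -0.3935  0.0612]
yel [ 0.1539 -0.3436  0.0611]
gr [ 0.1501 -0.2938  0.061 ]
head [-0.0005  0.0009 -0.0403]
```

View pics/s3c.png

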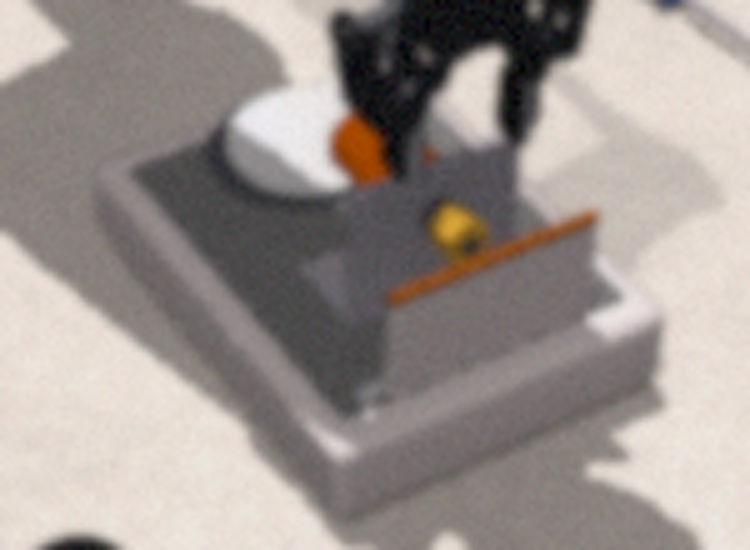

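The fingers straddle the head above the bracket, with the tips at ≈(400,165) and (515,140). They look clear, so I descend.

Request:
step_arm(commands=[{"dx": -0.002, "dy": 0.001, "dz": 0, "roll": 0, "fingers": -0.3}, {"dx": -0.002, "dy": 0.001, "dz": 0.007, "roll": 0, "fingers": -0.3}, {"dx": -0.002, "dy": 0.001, "dz": 0.014, "roll": 0, "fingers": -0.3}, {"dx": -0.002, "dy": 0.001, "dz": 0.021, "roll": 0, "fingers": -0.3}, {"dx": -0.002, "dy": 0.001, "dz": 0.028, "roll": 0, "fingers": -0.3}, {"dx": -0.002, "dy": 0.001, "dz": 0.035, "roll": 0, "fingers": -0.3}])

```text
time: 10.05
tool_pos: [0.6372, 0.0625, 0.1281]
tcp_rot: [-0.133, -3.138, 0.0]
wrist_force: [-0.1, 0.2, -0.5]
width: 0.651
grip_force: 0.0
```

```bash
python3 go.py
```

```text
t 10.05 pos [0.6372 0.0625 0.1281] yaw -4.86 q [ 0.06  0.28  1.78 -0.    1.08 -1.43] F [-0.1  0.2 -0.5] w 0.651 g 0.0
blue [ 0.1621 -0.3951  0.0282]
yel [ 0.159  -0.3451  0.0282]
gr [ 0.1552 -0.2953  0.0282]
head [ 0.0038 -0.0005 -0.0719]
```

Request:
step_arm(commands=[{"dx": 0.002, "dy": 0, "dz": 0.008, "roll": 0, "fingers": -0.3}, {"dx": 0.002, "dy": 0, "dz": 0.016, "roll": 0, "fingers": -0.3}, {"dx": 0.002, "dy": 0, "dz": 0.024, "roll": 0, "fingers": -0.3}, {"dx": 0.002, "dy": 0, "dz": 0.031, "roll": 0, "fingers": -0.3}, {"dx": 0.002, "dy": 0, "dz": 0.031, "roll": 0, "fingers": -0.3}])

```text
time: 10.68
tool_pos: [0.6347, 0.0627, 0.0968]
tcp_rot: [-0.133, -3.137, 0.0]
wrist_force: [-0.2, 0.0, 0.7]
width: 0.649
grip_force: 0.0
```

```bash
python3 go.py
```

```text
t 10.675 pos [0.6347 0.0627 0.0968] yaw -4.86 q [ 0.06  0.31  1.81 -0.    1.03 -1.43] F [-0.2  0.   0.7] w 0.649 g 0.0
blue [ 0.1597 -0.395  -0.0029]
yel [ 0.1565 -0.3451 -0.0029]
gr [ 0.1527 -0.2953 -0.0029]
head [ 0.0015 -0.0005 -0.1032]
```

No contact on the way down. I close with 60 N.

Request:
step_arm(commands=[{"dx": 0, "dy": 0, "dz": 0, "roll": 0, "fingers": 1}, {"dx": 0, "dy": 0, "dz": 0, "roll": 0, "fingers": 1}, {"dx": 0, "dy": 0, "dz": 0, "roll": 0, "fingers": 1}, {"dx": 0, "dy": 0, "dz": 0, "roll": 0, "fingers": 1}, {"dx": 0, "dy": 0, "dz": 0, "roll": 0, "fingers": 1}, {"dx": 0, "dy": 0, "dz": 0, "roll": 0, "fingers": 1}, {"dx": 0, "dy": 0, "dz": 0, "roll": 0, "fingers": 1}, {"dx": 0, "dy": 0, "dz": 0, "roll": 0, "fingers": 1}], squeeze=60)

```text
time: 11.68
tool_pos: [0.6357, 0.0625, 0.0984]
tcp_rot: [0.133, 3.138, -0.0]
wrist_force: [-2.3, -2.1, 5.8]
width: 0.246
grip_force: 58.7
```

```bash
python3 go.py;python3 - <<'E'
from h import *
im,d=snap('scene','s4'); cv2.imwrite('pics/s4c.png',cv2.convertScaleAbs(cv2.resize(im[190:300,240:390],None,fx=5,fy=5,interpolation=cv2.INTER_CUBIC),alpha=1.2))
E
```

```text
t 11.675 pos [0.6357 0.0625 0.0984] yaw -4.86 q [ 0.06  0.31  1.81 -0.    1.03 -1.43] F [-2.3 -2.1  5.8] w 0.246 g 58.71691242791712
blue [ 0.1607 -0.395  -0.0016]
yel [ 0.1575 -0.345  -0.0016]
gr [ 0.1537 -0.2952 -0.0016]
head [ 0.0023 -0.0004 -0.1016]
```

View pics/s4c.png

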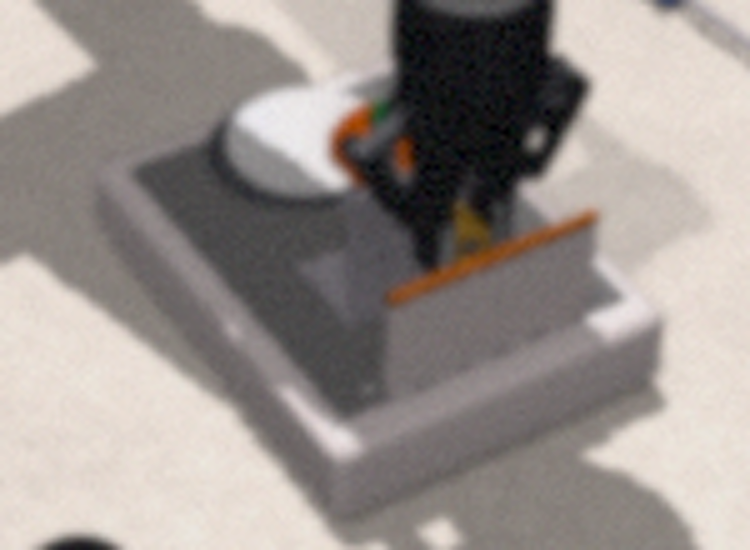

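The brass head (≈470,225) is between the fingers, the pin is up, the opening is ≈21 mm and the grip 59 N. I hold a little longer and check it stays steady.

Request:
step_arm(commands=[{"dx": 0, "dy": 0, "dz": 0, "roll": 0, "fingers": 1}, {"dx": 0, "dy": 0, "dz": 0, "roll": 0, "fingers": 1}, {"dx": 0, "dy": 0, "dz": 0, "roll": 0, "fingers": 1}, {"dx": 0, "dy": 0, "dz": 0, "roll": 0, "fingers": 1}, {"dx": 0, "dy": 0, "dz": 0, "roll": 0, "fingers": 1}, {"dx": 0, "dy": 0, "dz": 0, "roll": 0, "fingers": 1}, {"dx": 0, "dy": 0, "dz": 0, "roll": 0, "fingers": 1}, {"dx": 0, "dy": 0, "dz": 0, "roll": 0, "fingers": 1}])

```text
time: 12.72
tool_pos: [0.6357, 0.0625, 0.0984]
tcp_rot: [0.133, 3.138, -0.0]
wrist_force: [-1.0, -2.2, 6.3]
width: 0.246
grip_force: 58.7
```

```bash
python3 go.py|head -1; python3 -c "
from workcell import *
s=read_state()
if s['grip_force']>40 and .2<s['width']<.3: print(finish_job())"
```

```text
t 12.725 pos [0.6357 0.0625 0.0984] yaw -4.86 q [ 0.06  0.31  1.81 -0.    1.03 -1.43] F [-1.  -2.2  6.3] w 0.246 g 58.71750505641103
the job is handed in; nothing more can be done
None
```

I pressed blue, yellow and green in order, the driver started (green pin up), and I handed the job in at about 12.7 s with the fingers still gripping the bolt head at 59 N; the grip and pose held steady over the last second, but no verdict came back.

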